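# Lock the tube in an angled optics clamp

## Robot

A 6-joint arm with a two-finger parallel gripper is mounted at the origin on the work surface. World frame = base frame: x ahead of the robot, y to its left, z up, the work surface at z = 0. Lengths are in m, angles in rad, forces in N, time in s.
With the tool pointing down it reaches from about 0.3 to 0.775 m from the base axis. Payload 14.6 kg.
Tool frame: the origin (TCP) lies on the front face of the gripper's body, between the roots of the fingers; the fingertips stand 97 mm ahead of it and the grasp point (between the pads) lies 78 mm ahead of it; z points along the fingers, x is the direction in which the jaws open and shut, and the axes are right-handed (so a half turn about z gives the same grasp; the last joint's range is limited). The gripper opens to 94 mm and grips with 3 to 60 N. Pads are 16 mm wide; open, the fingers measure 119 mm over their backs; the gripper's body (75 mm by 177 mm) begins 78 mm behind the grasp point.
Start: joints at [-0.067, 0.3, 1.521, -0, 1.321, -0.067], TCP at [0.55, -0, 0.303] pointing down, gripper open.
Joint ranges: [-3.03, 3.03], [-0.79, 2.21], [0.23, 2.52], [-1.04, 4.18], [0, 3.07], [-2.55, 2.55]. Speed limits (rad/s): [2.22, 2.22, 2.57, 3.14, 3.14, 3.14].

## Interface

Orientations are given as [roll, pitch, yaw] about the fixed x, y, z axes, in that order (R = Rz(yaw) Ry(pitch) Rx(roll)).
In Python, from station import sensors, camera, ctrl gives the robot as it stands.
- The arm moves only by the tool move_arm, never from a script. Its argument "rows" is text: rows parted by semicolons, each of 6 numbers parted by spaces: the shift along the tool's x, y, z in mm, then the turn, a rotation vector about the tool's x, y, z in rad. In form: x y z wx wy wz; .... A call has 1 to 20 rows; each row shifts and turns the pose as measured when the row begins, along the tool's axes as they then stand; what a row does not reach is not made up. A row lasts 1/8 s, in which the tool goes at most 62.5 mm and 10.7 degrees, less where a joint would pass 70% of its speed; a pose out of reach is approached as far as the arm can. A call with a gripper value outside its range is refused whole. "grip" is the opening, from -1 (shut) to 1 (fully open), set as the call begins (left out, the last holds). The fingers move at their own pace and stop on an object; "newtons" is the grip in N (left out, the last holds). Time passes only in rows, so rows that do not move let the fingers close. It gives the time, the measured TCP pose, the force and the opening at its end, in the units of the state.
- sensors.get_obs(): the state, without advancing time (a new reading comes with each control period).
- camera(name): name is "scene" or "side" or "wrist"; returns a dict with "color" (480x640x3 uint8, blue, green, red), "z_map" (480x640 float32, m along the optical axis (not along the pixel's ray), 0 where there is no reading), "mtx" (3x3 intrinsics, pixels), "distortion" ([k1, k2, p1, p2, k3] as OpenCV has them; the pictures are not rectified), "position" and "attitude" of the camera in the world; the wrist camera has in their place "hand_eye" (4x4, takes a point from camera to tool coordinates, whose origin is the TCP and whose axes are the tool frame's). Camera axes: x right, y down, z forward; pixel columns grow to the right and rows downward; lengths in m; the calibration is good to about 2 mm. A picture is of the moment at which its call begins: read the wrist's pose just before it.
- ctrl.hand_in(): hands the job in, once; it reports no verdict.
The state is a dict: "time_s": time; "qpos": joint angles; "joint_vel": joint speeds; "tau": joint torques, N m; "ee_pos": TCP position; "eef_rot": TCP orientation; "force": force on the tool from outside, world axes, zero at the start; "moment": the same for the moment, N m; "grip_width": finger opening in m.
Only numpy, scipy, OpenCV 4.12 (cv2) and the standard library are available. Lean on these libraries where they do the work, as an engineer would, in place of code of your own. Each camera call takes 0.05 s, during which the arm holds its last target.

## Task

Take the flat-blade driver (the one with the paddle-shaped handle) from its stand and set its blade squarely into the slot of the big screw on the sloping face of the tube clamp, in line with the screw's axis, before you start to turn. Then, keeping the driver in line, turn the screw clockwise fully home so that the lens tube is locked. Put the driver back upright in its own stand, let go, and leave everything else where it is.

Things in the scene. Friction and masses are not known exactly. Their poses are not given: they have to be found in the camera images.
- driver: flat-blade driver, loose, 158 mm, 250 g, upright in its stand. Origin: centre of blade tip; z up the shaft, x along blade width, y its thickness. Steel blade 28 (x) x 6 mm (y) to z=22, lowest 4 mm tapered to 25 x 4; shaft 18 mm dia to z=95; collar 52 mm dia, z=95-103; black paddle handle 44 (x) x 24 mm (y), z=103-158, its broad flat faces parallel to the blade.
- driver_stand: the driver's stand, fixed: dark steel plate 90 x 90 x 12 mm, top 100 mm above the table, on two side cheeks, with a central 40 mm through hole. The driver hangs in it, collar flat on the plate, tip 5 mm above the table. Origin on the table below the hole; z up. Of two such stands, one left and one right, the other holds the pin tool.
- tube_clamp: tube clamp, fixed: aluminium block on a 130 x 130 mm base plate, round a level black lens tube (44 mm dia, 170 mm long, along its y). Origin: centre of the base's underside, z up. Its upper face slopes, looking up and to its -x, its normal 0.56 rad (32 deg) from vertical. Highest edge 132 mm above the table.
- screw_mouth (a point): centre of the slot's mouth in the clamp screw's head (moves with the screw). z out of the screw along its axis, 0.56 rad from vertical; x along the slot, y across it. Steel head, a 52 mm disc; slot closed at both ends, 34 mm long (x), 10 mm wide (y), 10 mm deep. The blade fits either way round.
- screw_rim (a point): a point on the flat top of the screw's head in line with the slot, 24 mm from screw_mouth along its x; it shows how far the screw has been turned. Same axes as screw_mouth.
- clamp_screw (a joint): turn of the clamp screw (rad): grows clockwise, seen looking at the head. Starts backed out, between 0 and 0.5; stops fully home at 1.5. Moves 3 mm into the block along its axis per rad. Stiff (about 0.25 N m); stays where it is left.
- pin_tool: pointed pin tool with the round knob, 150 mm long, standing in the other, identical stand; origin at its tip, z up its shaft. Not needed: leave alone.
- objective: steel microscope objective, 34 mm diameter, 58 mm tall, standing loose on the table; origin at the centre of its underside. Leave alone.
- adapter_ring: brass ring, 54 mm outer diameter, 12 mm high, lying loose; origin at the centre of its underside. Leave alone.
- cleaner: white plastic bottle, 56 mm diameter, 110 mm tall; origin at the centre of its underside. Leave alone.
- dish: white shallow dish, 90 mm diameter, 16 mm high; origin at the centre of its underside. Leave alone.
- wrench: steel wrench lying flat on the table, 160 mm long along its x; origin at the centre of its underside. Leave alone.

How it is judged:
By the outcome, as a careful person would: the job done as asked, in the order asked, and still so for the second after the job is handed in, with the robot touching nothing.
It also fails if it takes over 48 s, if anything falls off the work surface, if the arm or the gripper's body presses on something with over 40 N, if the wrist force passes 120 N, or if a joint passes its speed limit or range.

## Working session

There is one attempt and no reset: what is moved stays moved. The work goes in short steps, Python scripts to look and compute and a tool call to move; the robot and the scene stay as the last step left them, time stands still between calls to the robot, and variables do not carry over. Pictures are saved under pics/ and viewed, and the job is handed in when it is done.

Besides the shell and the picture viewer there is one more tool, called after "Request:" as name(argument=value, ...), one argument or row to a line, values as JSON. move_arm: Moves the arm, as the interface text tells. Its arguments: {"type":"object","properties":{"rows":{"type":"string"},"grip":{"type":"number"},"newtons":{"type":"number"}},"required":["rows"]}

```bash
mkdir -p pics; ls; cat > h.py <<'E'
import numpy as np,cv2
from station import sensors,camera,ctrl
from scipy.spatial.transform import Rotation as R
def shot(name,fn):
    o=sensors.get_obs(); c=camera(name); cv2.imwrite('pics/'+fn+'.png',c['color'])
    if 'hand_eye' in c:
        T=np.eye(4);T[:3,:3]=R.from_euler('xyz',o['eef_rot']).as_matrix();T[:3,3]=o['ee_pos']
        T=T@np.array(c['hand_eye'])
    else:
        T=np.eye(4);a=np.array(c['attitude']);T[:3,3]=c['position']
        T[:3,:3]=a if a.shape==(3,3) else (R.from_euler('xyz',a).as_matrix())
    np.savez('pics/'+fn+'.npz',color=c['color'],z=c['z_map'],K=c['mtx'],D=c['distortion'],T=T)
    return load(fn)
def load(fn): return dict(np.load('pics/'+fn+'.npz'))
def ray(s,uv):
    p=cv2.undistortPoints(np.array(uv,float).reshape(-1,1,2),s['K'],s['D']).reshape(-1,2)
    d=np.c_[p,np.ones(len(p))]
    return s['T'][:3,3],d@s['T'][:3,:3].T
def onz(s,uv,z):
    o,d=ray(s,uv); return o+d*((z-o[2])/d[:,2])[:,None]
def pts(s,uv):
    uv=np.array(uv,int).reshape(-1,2); o,d=ray(s,uv); return o+d*s['z'][uv[:,1],uv[:,0]][:,None]
def proj(s,P):
    Ti=np.linalg.inv(s['T']); P=np.array(P,float).reshape(-1,3)
    return cv2.projectPoints(P,cv2.Rodrigues(Ti[:3,:3])[0],Ti[:3,3],s['K'],s['D'])[0].reshape(-1,2)
def tcp():
    o=sensors.get_obs();return np.array(o['ee_pos']),R.from_euler('xyz',o['eef_rot']),o
E
python3 - <<'E'
from h import *
print(sensors.get_obs())
for n in('scene','side','wrist'):
    c=camera(n); print(n,c['mtx'],c['distortion'],c.get('position'),c.get('attitude'),c.get('hand_eye'))
    s=shot(n,n+'0'); print(s['T'])
E
```

```text
pics
{'time_s': 0.0, 'qpos': array([-6.65985051e-02,  3.00455970e-01,  1.52160156e+00, -2.81448530e-06,
        1.32068546e+00, -6.65893293e-02]), 'joint_vel': array([ 1.71021346e-04, -3.91447324e-05, -7.12022924e-04, -2.77621704e-03,
        1.31391784e-03, -4.77836306e-04]), 'tau': array([-1.53750298e-03, -5.31805658e+01, -3.52735734e+01,  7.07558286e-02,
        2.43994006e-02, -4.79655944e-05]), 'ee_pos': array([5.49843919e-01, 7.82497218e-06, 3.02085898e-01]), 'eef_rot': array([-3.14151883e+00,  1.14797372e-03, -8.43524927e-06]), 'force': array([ 0.1733675 , -0.77446815,  0.03368228]), 'moment': array([-0.02461979, -0.01602014,  0.04146761]), 'grip_width': 0.09413281169736935}
scene [[553.26469374   0.         318.00935655]
 [  0.         553.26469374 241.06621087]
 [  0.           0.           1.        ]] [-0.03147239  0.          0.          0.          0.        ] [1.04639251 0.72237829 0.99781237] [-2.39899667 -0.01116322  2.51142941] None
[[-0.80788098  0.42803071 -0.40511484  1.04639251]
 [ 0.58923994  0.59966376 -0.54147915  0.72237829]
 [ 0.01116298 -0.67616055 -0.73666
[... 591 characters left out ...]
8126]
 [  0.         396.86367644 245.34109449]
 [  0.           0.           1.        ]] [-0.03107485  0.          0.          0.          0.        ] None None [[ 9.99998130e-01 -8.99848561e-04  1.71184696e-03 -1.65441747e-05]
 [ 4.77266256e-04  9.72606255e-01  2.32458266e-01 -6.69405507e-02]
 [-1.87413030e-03 -2.32457014e-01  9.72604865e-01 -8.12632709e-02]
 [ 0.00000000e+00  0.00000000e+00  0.00000000e+00  1.00000000e+00]]
[[ 9.99998950e-01 -7.71117090e-04  1.22661678e-03  5.49958332e-01]
 [-4.64900052e-04 -9.72613623e-01 -2.32427461e-01  6.69429224e-02]
 [ 1.37225297e-03  2.32426647e-01 -9.72612960e-01  3.83666855e-01]
 [ 0.00000000e+00  0.00000000e+00  0.00000000e+00  1.00000000e+00]]
```

View pics/scene0.png

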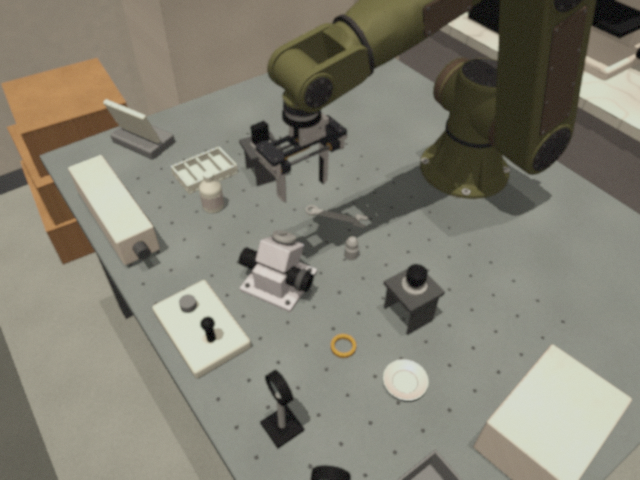

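View pics/side0.png

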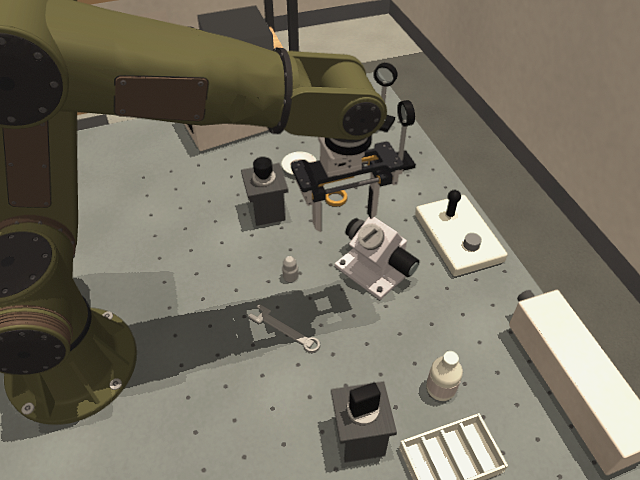

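View pics/wrist0.png

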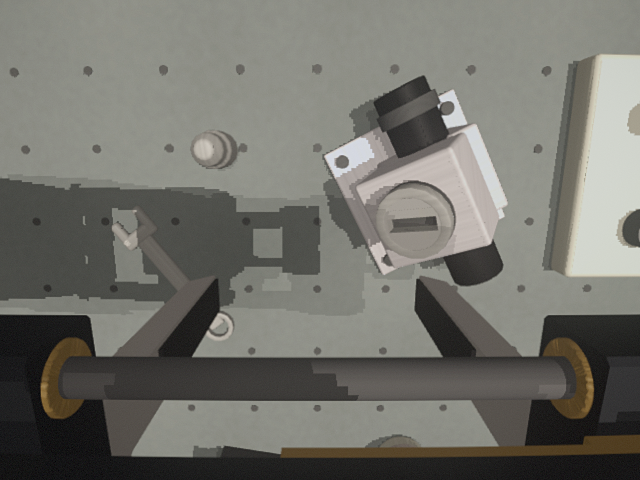

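```bash
python3 - <<'E'
from h import *
w=load('wrist0'); s=load('side0')
# screw plane from wrist depth
def plane(S,poly):
    m=np.zeros((480,640),np.uint8); cv2.fillPoly(m,[np.array(poly)],1)
    v,u=np.nonzero(m); ok=S['z'][v,u]>0; P=pts(S,np.c_[u,v][ok]); 
    for _ in range(4):
        c=np.median(P,0); n=np.linalg.svd(P-P.mean(0))[2][2]; n*=np.sign(n[2]); r=(P-P.mean(0))@n; P=P[abs(r)<max(2*np.std(r),.001)]
    return P.mean(0),n,np.std(r),len(P)
for S,poly in((w,[(385,205),(415,190),(440,205),(440,212),(390,218)]),(w,[(395,236),(440,232),(420,246)])):
    c,n,sd,k=plane(S,poly); print(c,n,sd,k,'tilt',np.arccos(n[2]),'az',np.arctan2(n[1],n[0]))
img=w['color'][160:300,320:540]; cv2.imwrite('pics/wcrop.png',cv2.resize(img,None,fx=3.5,fy=3.5,interpolation=cv2.INTER_CUBIC))
img=s['color'][200:300,320:420]; cv2.imwrite('pics/scrop.png',cv2.resize(img,None,fx=5,fy=5,interpolation=cv2.INTER_CUBIC))
img=s['color'][370:470,320:420]; cv2.imwrite('pics/dcrop.png',cv2.resize(img,None,fx=5,fy=5,interpolation=cv2.INTER_CUBIC))
E
```

```text
[0.61197641 0.03199258 0.1276923 ] [-0.4743489  -0.26762583  0.83867129] 0.0004952030683660649 863 tilt 0.575957324954897 az -2.6279156511519632
[0.61821528 0.01018561 0.12488084] [-0.45991395 -0.2847143   0.84108081] 0.0005323494061607921 303 tilt 0.5715180679759156 az -2.5872762593552117
```

View pics/wcrop.png

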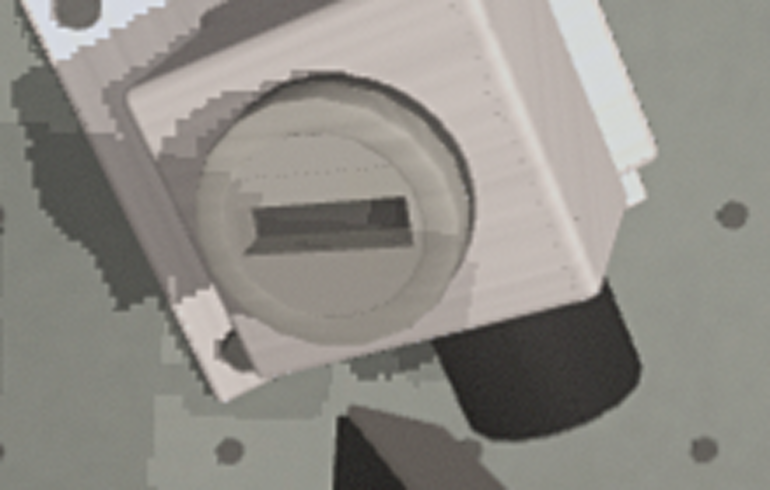

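View pics/scrop.png

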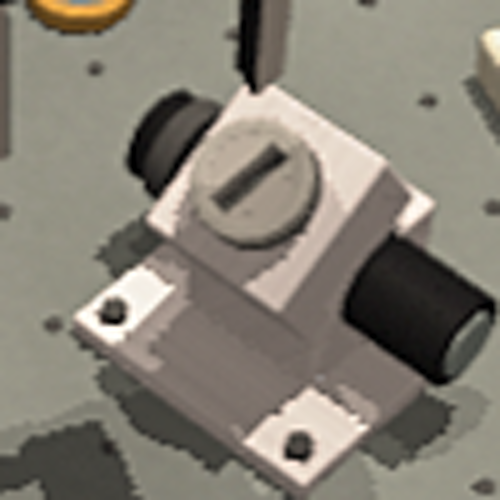

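View pics/dcrop.png

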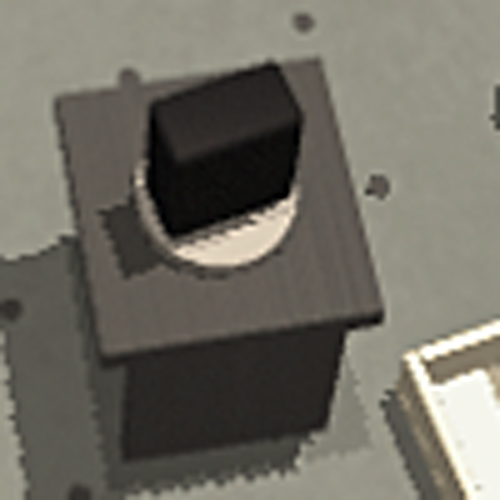

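```bash
python3 - <<'E'
from h import *
w=load('wrist0'); s=load('side0')
n=np.array([-.469,-.274,.84])
az=np.arctan2(n[1],n[0]); n=np.array([np.sin(.56)*np.cos(az),np.sin(.56)*np.sin(az),np.cos(.56)])
c0=np.array([0.61197641,0.03199258,0.1276923])
for S,q in((w,np.array([(252,208),(405,197),(412,244),(245,255)])/3.5+(320-.36,160-.36)),(s,np.array([(214,196),(275,143),(290,160),(228,212)])/5+(319.6,199.6))):
    o,d=ray(S,q); P=o+d*(((c0-o)@n)/(d@n))[:,None]
    print(P, P.mean(0)); print([np.linalg.norm(P[i]-P[(i+1)%4]) for i in range(4)])
    ex=(P[1]-P[0]+P[2]-P[3]); ex/=np.linalg.norm(ex);print('slotdir',ex)
    z=S['z'][q.mean(0)[1].astype(int),q.mean(0)[0].astype(int)];print(z)
# side depth plane
m=np.zeros((480,640),np.uint8)
for S,poly in((s,[(362,234),(374,226),(370,232),(362,238)]),(s,[(372,243),(380,234),(381,240),(376,245)])):
    m=np.zeros((480,640),np.uint8); cv2.fillPoly(m,[np.array(poly)],1);v,u=np.nonzero(m);P=pts(S,np.c_[u,v]);print('resid to plane',np.median((P-c0)@n),np.std((P-c0)@n))
q=np.array([(152,100),(272,63),(300,118),(175,165)])/5+(319.6,369.6)
P=onz(s,q,.163);print(P,P.mean(0),[np.linalg.norm(P[i]-P[(i+1)%4]) for i in range(4)])
ex=(P[1]-P[0]+P[2]-P[3]);print('yaw',np.arctan2(ex[1],ex[0]))
q=np.array([(55,97),(320,58),(383,318),(105,358)])/5+(319.6,369.6)
P=onz(s,q,.1);print(P.mean(0),[np.linalg.norm(P[i]-P[(i+1)%4]) for i in range(4)])
ex=(P[1]-P[0]+P[2]-P[3]);print('stand yaw',np.arctan2(ex[1],ex[0]))
v,u=np.mgrid[392:400,355:375];print(np.median(pts(s,np.c_[u.ravel(),v.ravel()]),0))
E
```

```text
[[0.60100584 0.02183718 0.11854178]
 [0.62604259 0.02643205 0.13354826]
 [0.62842389 0.01738503 0.13197613]
 [0.6006653  0.01187466 0.11520668]] [0.6140344  0.01938223 0.12481821]
[np.float64(0.029549048215094454), np.float64(0.009486343391943732), np.float64(0.03289556768590605), np.float64(0.010511449378269177)]
slotdir [0.84549167 0.16183048 0.50887595]
0.27317256
[[0.59693922 0.02351415 0.11687073]
 [0.62401371 0.02857098 0.13312641]
 [0.62672131 0.0193785  0.13168491]
 [0.59954594 0.01488381 0.11555241]] [0.61180504 0.02158686 0.12430862]
[np.float64(0.031981968714479836), np.float64(0.00969075160859572), np.float64(0.03192115693272082), np.float64(0.00911130101026132)]
slotdir [0.84897397 0.14947494 0.50685348]
1.1524539
resid to plane 0.0007152627319900375 0.002320131014283172
resid to plane 0.0018137898416366572 0.14123358903263306
[[ 0.44808938 -0.29580991  0.163     ]
 [ 0.48741798 -0.29625257  0.163     ]
 [ 0.48845221 -0.31622962  0.163     ]
 [ 0.44703917 -0.31815038  0.163     ]] [ 0.46774968 -0.30661062  0.163     ] [np.float64(0.03933108995742365), np.float64(0.020003807931888065), np.float64(0.0414575546814548), np.float64(0.022365145249567904)]
yaw 0.018304426014226934
[ 0.46800252 -0.30720709  0.1       ] [np.float64(0.08930534056232288), np.float64(0.09145457889093835), np.float64(0.08809790580970392), np.float64(0.09020283474091476)]
stand yaw -0.18143593125361562
[ 0.46523131 -0.3121281   0.16232822]
```

Request:
move_arm(
  rows="-14 51 0 0 0 0; -14 51 0 0 0 0; -14 51 0 0 0 0; -14 51 0 0 0 0; -14 51 0 0 0 0; -14 51 0 0 0 0; 0 0 0 0 0 -0.18; 0 0 0 0 0 -0.18; 0 0 0 0 0 -0.18; 0 0 0 0 0 -0.18; 0 0 0 0 0 -0.18; 0 0 0 0 0 -0.18; 0 0 0 0 0 -0.18; 0 0 0 0 0 -0.18; 0 0 0 0 0 -0.13; 0 0 0 0 0 0",
  grip=1,
  newtons=50,
)

```text
time_s: 2.3
ee_pos: [0.4624, -0.3161, 0.301]
eef_rot: [-3.14, -0.001, 1.621]
force: [0.1, -1.0, -0.2]
grip_width: 0.0938
```

```bash
python3 - <<'E'
from h import *
p,r,o=tcp();print(o['time_s'],p,o['eef_rot'],o['qpos'])
s=shot('wrist','w1')
E
```

```text
2.3 [ 0.46238038 -0.31610073  0.30098663] [-3.13971779e+00 -1.40227476e-03  1.62065144e+00] [-6.64999013e-01  3.24640805e-01  1.49256634e+00 -1.75201170e-04
  1.32672059e+00 -2.28560923e+00]
```

View pics/w1.png

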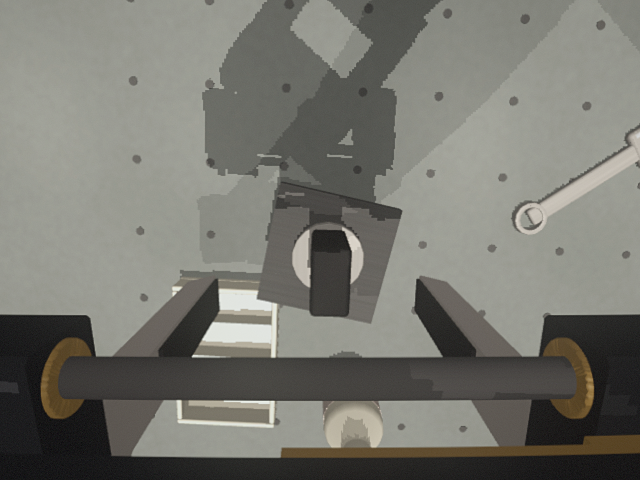

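```bash
python3 - <<'E'
from h import *
s=load('w1')
cv2.imwrite('pics/w1c.png',cv2.resize(s['color'][210:340,250:410],None,fx=4.5,fy=4.5,interpolation=cv2.INTER_CUBIC))
m=(s['color'].max(2)<62).astype(np.uint8); m[:228]=0;m[322:]=0;m[:,:300]=0;m[:,360:]=0
z=s['z']
for v in (235,245,250,255,260,280,300,312): print(v,[round(float(z[v,u]),3) for u in (316,330,344)])
mm=((z<.235)&(z>.15)).astype(np.uint8);mm[:225]=0;mm[325:]=0;mm[:,:290]=0;mm[:,370:]=0
c=max(cv2.findContours(mm,0,2)[0],key=cv2.contourArea);print(cv2.boundingRect(c),cv2.minAreaRect(c))
v,u=np.nonzero(mm);P=pts(s,np.c_[u,v]);top=P[P[:,2]>.157];print(len(top),top.min(0),top.max(0),top.mean(0))
b=cv2.minAreaRect((top[:,:2]*1000).astype(np.float32));print(b)
E
```

```text
235 [0.256, 0.258, 0.263]
245 [0.23, 0.231, 0.232]
250 [0.226, 0.227, 0.227]
255 [0.228, 0.227, 0.227]
260 [0.23, 0.228, 0.228]
280 [0.231, 0.231, 0.23]
300 [0.235, 0.233, 0.233]
312 [0.237, 0.235, 0.235]
(310, 243, 42, 71) ((330.5, 278.0), (70.0, 41.0), 90.0)
2517 [ 0.44830812 -0.32036964  0.15704344] [ 0.49041314 -0.29595767  0.16421742] [ 0.46622703 -0.30815675  0.16207916]
((469.4277648925781, -307.9609069824219), (42.073421478271484, 24.01949691772461), 1.3437528610229492)
```

View pics/w1c.png

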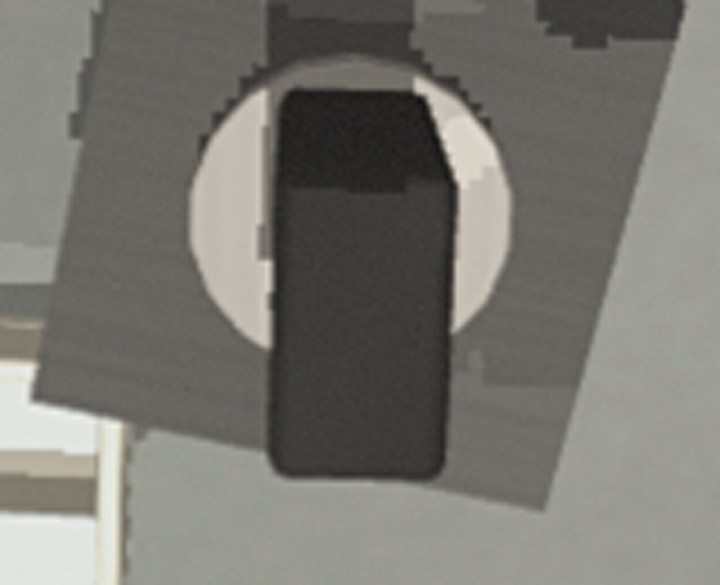

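Request:
move_arm(
  rows="8 6 10 0 0 0.04; 0 0 30 0 0 0; 0 0 30 0 0 0; 0 0 10 0 0 0; 0 0 0 0 0 0",
)

```text
time_s: 2.98
ee_pos: [0.4684, -0.3077, 0.2201]
eef_rot: [-3.141, -0.0, 1.563]
force: [0.3, -0.4, -0.2]
grip_width: 0.0939
```

Request:
move_arm(
  rows="0 0 4 0 0 -0.015; 0 0 0 0 0 0",
)

```text
time_s: 3.22
ee_pos: [0.4688, -0.3081, 0.2176]
eef_rot: [3.14, 0.001, 1.578]
force: [-0.9, -0.7, 0.1]
grip_width: 0.0938
```

Request:
move_arm(
  rows="0 0 0 0 0 0; 0 0 0 0 0 0; 0 0 0 0 0 0; 0 0 0 0 0 0; 0 0 0 0 0 0; 0 0 0 0 0 0",
  grip=-1,
  newtons=55,
)

```text
time_s: 3.98
ee_pos: [0.469, -0.3083, 0.2188]
eef_rot: [3.139, 0.002, 1.578]
force: [-0.6, -0.4, 0.5]
grip_width: 0.0378
```

Request:
move_arm(
  rows="0 0 0 0 0 0; 0 0 0 0 0 0; 0 0 0 0 0 0",
)

```text
time_s: 4.35
ee_pos: [0.469, -0.3083, 0.2188]
eef_rot: [3.139, 0.002, 1.578]
force: [-0.9, 0.6, -0.0]
grip_width: 0.0233
```

Request:
move_arm(
  rows="0 0 -15 0 0 0; 0 0 -35 0 0 0; 0 0 -45 0 0 0; 0 0 -45 0 0 0; 0 0 -15 0 0 0; 0 0 0 0 0 0",
)

```text
time_s: 5.1
ee_pos: [0.4678, -0.3074, 0.3797]
eef_rot: [3.141, 0.001, 1.578]
force: [-0.2, 0.3, -4.0]
grip_width: 0.0236
```

```bash
python3 - <<'E'
from h import *
p,r,o=tcp();print(o['time_s'],p,o['eef_rot'],o['qpos'],o['grip_width'])
s=shot('side','s2'); w=shot('wrist','w2'); c=shot('scene','c2')
E
```

```text
5.1 [ 0.46779894 -0.30744175  0.37967643] [3.14082133e+00 9.25874190e-04 1.57758210e+00] [-6.46773105e-01  2.75845494e-01  1.37432058e+00 -2.66964279e-04
  1.49025126e+00 -2.22433424e+00] 0.02361297118200142
```

View pics/s2.png

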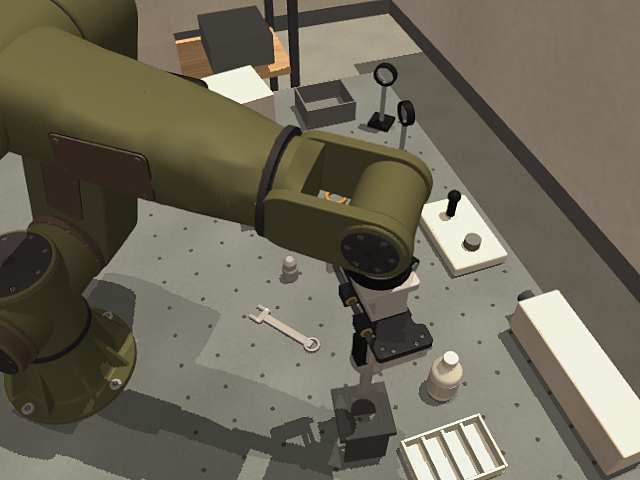

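View pics/w2.png

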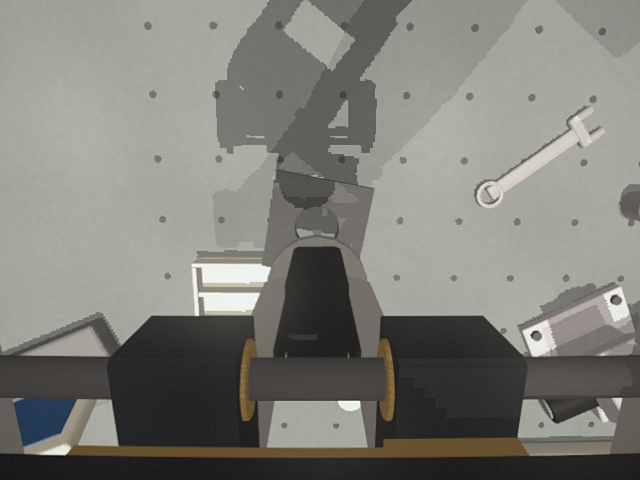

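```bash
cat >> h.py <<'E'
from scipy.spatial.transform import Slerp
L=.2138
N=np.array([-.469,-.274,.84]);_a=np.arctan2(N[1],N[0]);N=np.array([np.sin(.56)*np.cos(_a),np.sin(.56)*np.sin(_a),np.cos(.56)])
EX=np.array([.847,.157,.508]);EX-=N*(EX@N);EX/=np.linalg.norm(EX)
M0=np.array([.6134,.0200,.1247])
def goal(off,tw=0,M=M0):
    z=-N;y=R.from_rotvec(-N*tw).apply(EX);x=np.cross(y,z)
    return M+N*(off+L), R.from_matrix(np.c_[x,y,z])
def plan(P1,R1,k,P0=None,R0=None):
    p,r,o=tcp()
    if P0 is not None:p,r=P0,R0
    dr=(r.inv()*R1).as_rotvec();print('rot',np.linalg.norm(dr),dr,'dworld',P1-p)
    sl=Slerp([0,1],R.concatenate([r,R1]))
    for i in range(k):
        a=p+(P1-p)*i/k;b=p+(P1-p)*(i+1)/k;ra=sl(i/k);rb=sl((i+1)/k)
        print(*np.round(ra.inv().apply(b-a)*1000,1),*np.round((ra.inv()*rb).as_rotvec(),3),sep=' ',end='; ')
    print()
E
python3 - <<'E'
from h import *
P,r=goal(.04);print(P,N,EX); plan(P,r,8)
E
```

```text
[ 0.49699463 -0.04800655  0.33973335] [-0.45864998 -0.2679533   0.84725511] [0.84688432 0.15695302 0.5080873 ]
rot 0.6038521492805616 [-0.51644516  0.22200341 -0.2205364 ] dworld [ 0.02929409  0.25934635 -0.03816495]
32.4 3.9 4.8 -0.065 0.028 -0.028; 32.1 4.4 6.0 -0.065 0.028 -0.028; 31.8 4.9 7.1 -0.065 0.028 -0.028; 31.5 5.3 8.4 -0.065 0.028 -0.028; 31.1 5.5 9.6 -0.065 0.028 -0.028; 30.6 5.7 10.8 -0.065 0.028 -0.028; 30.1 5.8 12.0 -0.065 0.028 -0.028; 29.6 5.8 13.2 -0.065 0.028 -0.028;
```

Request:
move_arm(
  rows="32 4 5 -0.065 0.028 -0.028; 32 4 6 -0.065 0.028 -0.028; 32 5 7 -0.065 0.028 -0.028; 31 5 8 -0.065 0.028 -0.028; 31 5 9 -0.065 0.028 -0.028; 30 6 10 -0.065 0.028 -0.028; 30 6 10 -0.065 0.028 -0.028; 20 4 6 -0.05 0.02 -0.02; 0 0 0 0 0 0",
)

```text
time_s: 6.38
ee_pos: [0.4901, -0.0533, 0.3331]
eef_rot: [2.617, -0.17, 1.843]
force: [0.7, -0.6, -3.3]
grip_width: 0.0236
```

```bash
python3 - <<'E'
from h import *
p,r,o=tcp();print(o['time_s'],p,o['qpos'])
P,r=goal(.03); plan(P,r,2)
s=shot('side','s3'); c=shot('scene','c3'); w=shot('wrist','w3')
cv2.imwrite('pics/s3c.png',cv2.resize(s['color'][150:300,280:440],None,fx=4.5,fy=4,interpolation=cv2.INTER_CUBIC))
E
```

```text
6.375 [ 0.49012925 -0.05329368  0.33308428] [-0.3261769   0.01345211  1.84058449  0.50687658  0.98090928 -2.34407423]
rot 0.02149311291253953 [-0.01508408 -0.01097729 -0.0106735 ] dworld [ 0.01145189  0.00796666 -0.00182348]
2.1 5.1 4.4 -0.008 -0.005 -0.005; 2.1 5.0 4.4 -0.008 -0.005 -0.005;
```

View pics/s3.png

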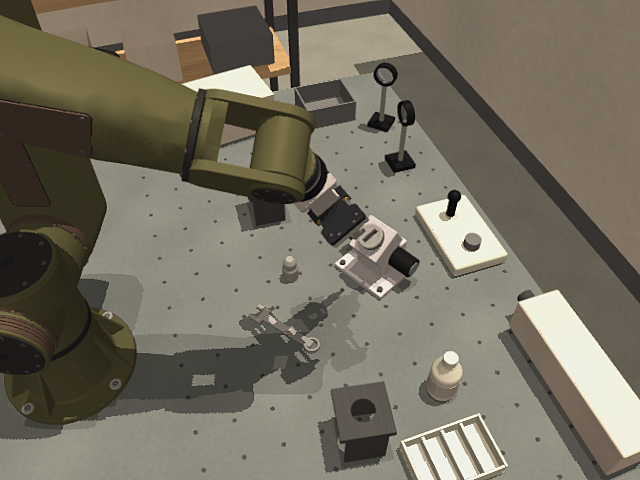

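View pics/c3.png

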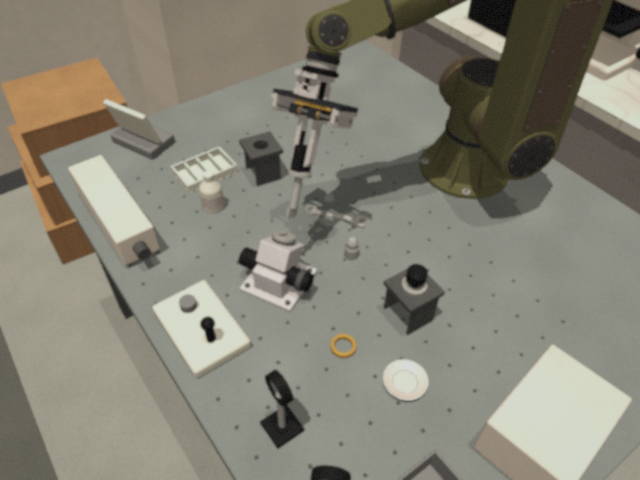

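View pics/w3.png

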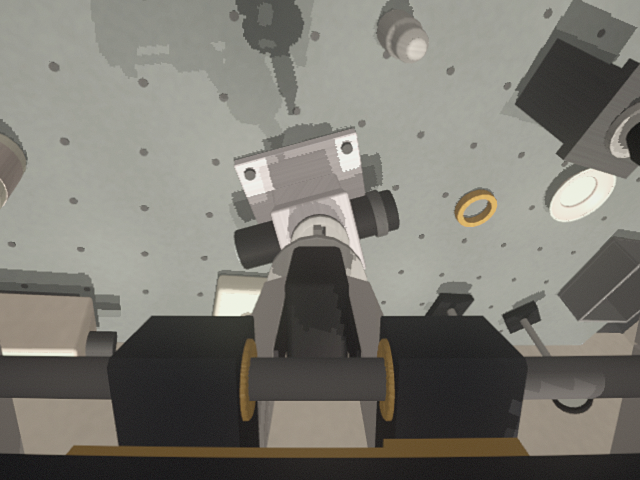

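```bash
python3 - <<'E'
from h import *
c=load('c3');s=load('s3');w=load('w3')
a=cv2.resize(c['color'][170:270,240:340],None,fx=4,fy=4,interpolation=cv2.INTER_CUBIC)
b=cv2.resize(w['color'][180:280,270:370],None,fx=4,fy=4,interpolation=cv2.INTER_CUBIC)
d=s['color'][180:280,300:400];d=cv2.resize(d,None,fx=4,fy=4,interpolation=cv2.INTER_CUBIC)
cv2.imwrite('pics/ab.png',np.hstack([a,b]));cv2.imwrite('pics/d3.png',d)
# predicted tip in scene
p,r,o=tcp();z=r.as_matrix()[:,2]
for n,S in(('scene',c),('side',s),('wrist',w)): print(n,'tip',proj(S,p+L*z),'blade top',proj(S,p+(L-.022)*z),'mouth',proj(S,M0), 'slot ends',proj(S,[M0+EX*.017,M0-EX*.017]).round(1).tolist())
E
```

```text
scene tip [[290.10562615 215.28971751]] blade top [[292.06114738 205.64316377]] mouth [[283.95311015 233.60951977]] slot ends [[278.9, 234.4], [288.9, 232.8]]
side tip [[361.55838197 235.27022109]] blade top [[358.39022368 232.05449715]] mouth [[371.00326784 235.38798284]] slot ends [[377.5, 229.7], [364.5, 241.0]]
wrist tip [[316.68766871 241.38620089]] blade top [[316.64788525 248.29623237]] mouth [[320.58107394 245.69110788]] slot ends [[320.8, 264.6], [320.4, 226.4]]
```

View pics/ab.png

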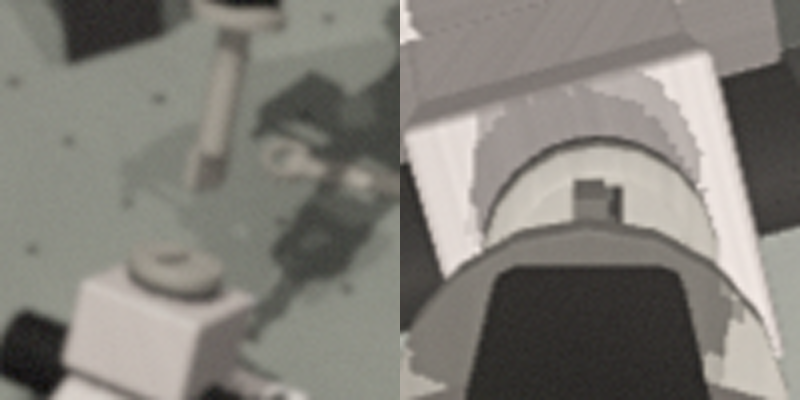

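View pics/d3.png

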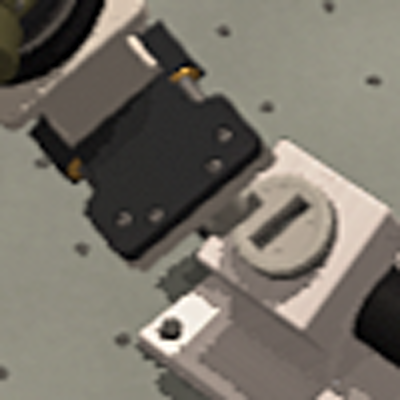

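Request:
move_arm(
  rows="2 5 4 -0.008 -0.006 -0.005; 2 5 4 -0.008 -0.005 -0.005; 0 0 0 0 0 0",
)

```text
time_s: 6.9
ee_pos: [0.5028, -0.0479, 0.3324]
eef_rot: [2.6, -0.154, 1.842]
force: [0.1, 0.3, -2.4]
grip_width: 0.0236
```

```bash
python3 - <<'E'
from h import *
P,r=goal(.005); plan(P,r,2)
p,r,o=tcp();z=r.as_matrix()[:,2];print((p+L*z-M0)@N, r.inv().apply(p+L*z-M0))
E
```

```text
rot 0.005106278405521208 [ 0.0018085   0.00394099 -0.00269667] dworld [ 0.01025026  0.00930517 -0.02230117]
1.4 -0.6 13.0 0.001 0.002 -0.001; 1.3 -0.6 13.0 0.001 0.002 -0.001; 
0.03109142227039411 [-0.00359249  0.00164094 -0.03107459]
```

Request:
move_arm(
  rows="1.5 -0.5 10 0.001 0.002 -0.002; 1.5 -0.5 12 0.001 0.002 0; 0 0 0 0 0 0",
)

```text
time_s: 7.28
ee_pos: [0.5118, -0.0388, 0.3118]
eef_rot: [2.603, -0.157, 1.846]
force: [-0.4, -0.6, -2.6]
grip_width: 0.024
```

```bash
python3 - <<'E'
from h import *
p,r,o=tcp();z=r.as_matrix()[:,2];print((p+L*z-M0)@N, r.inv().apply(p+L*z-M0))
G,rg=goal(.0);print('roterr',(r.inv()*rg).as_rotvec())
c=shot('scene','c4');s=shot('side','s4');w=shot('wrist','w4')
a=cv2.resize(c['color'][195:255,250:330],None,fx=5,fy=5,interpolation=cv2.INTER_CUBIC)
b=cv2.resize(w['color'][190:250,280:360],None,fx=5,fy=5,interpolation=cv2.INTER_CUBIC)
d=cv2.resize(s['color'][205:265,335:415],None,fx=5,fy=5,interpolation=cv2.INTER_CUBIC)
cv2.imwrite('pics/m4.png',np.vstack([np.hstack([a,b]),np.hstack([d,d*0])]))
for n,S in(('scene',c),('side',s),('wrist',w)): print(n,'tip',proj(S,p+L*z),'mouth',proj(S,M0), 'slot ends',proj(S,[M0+EX*.017,M0-EX*.017]).round(1).tolist())
E
```

```text
0.007092538216381204 [ 0.00061521 -0.00053782 -0.00709139]
roterr [-0.00138496 -0.00067683 -0.00089416]
scene tip [[284.98779611 230.62038159]] mouth [[283.95311015 233.60951977]] slot ends [[278.9, 234.4], [288.9, 232.8]]
side tip [[369.63287111 234.36457393]] mouth [[371.00326784 235.38798284]] slot ends [[377.5, 229.7], [364.5, 241.0]]
wrist tip [[317.53464348 239.49596648]] mouth [[316.75096524 238.17308925]] slot ends [[316.7, 259.1], [316.8, 216.7]]
```

View pics/m4.png

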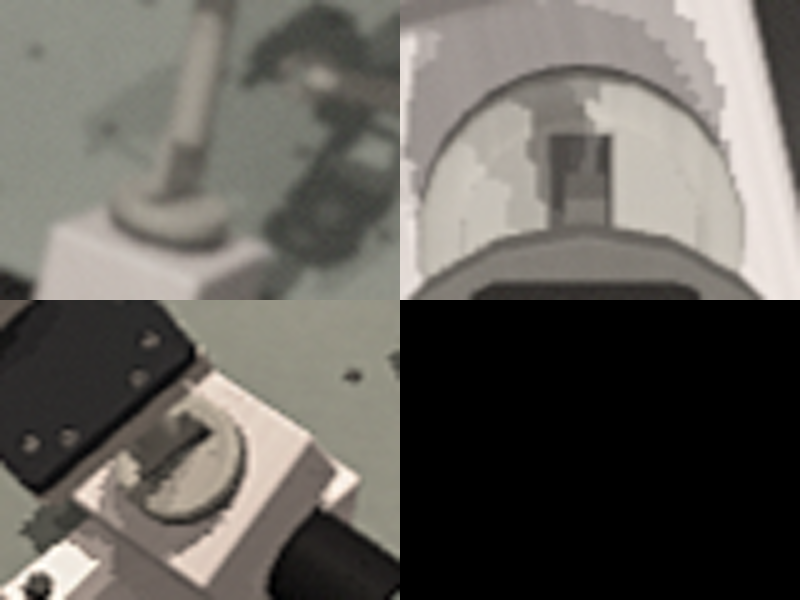

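Request:
move_arm(
  rows="-0.7 0.5 5 0 0 0; 0 0 5 0 0 0; 0 0 3 0 0 0; 0 0 0 0 0 0",
)

```text
time_s: 7.92
ee_pos: [0.5188, -0.0363, 0.3019]
eef_rot: [2.6, -0.155, 1.846]
force: [-0.8, 0.3, -3.0]
grip_width: 0.024
```

```bash
cat > st.py <<'E'
from h import *
p,r,o=tcp();z=r.as_matrix()[:,2];print('t',o['time_s'],'off',r.inv().apply(p+L*z-M0)*1000,'ax',(p+L*z-M0)@N*1000)
G,rg=goal(.0);e=(r.inv()*rg).as_rotvec();print('roterr',e, 'tiltdeg',np.degrees(np.arccos(-z@N)))
print('F tool',r.inv().apply(o['force']),'M tool',r.inv().apply(o['moment']),'q',o['qpos'],o['grip_width'])
E
python3 st.py
```

```text
t 7.925 off [-0.77815521  1.33095201  5.23456092] ax -5.232457372486624
roterr [ 0.0010927  0.0008279 -0.0005033] tiltdeg 0.07854752464601349
F tool [ 0.0140971  -2.12895756  2.29033577] M tool [ 0.49951718 -0.10182916  0.02520546] q [-0.26807015  0.0952023   1.83265981  0.51983735  0.86970072 -2.34160246] 0.02404691039749581
```

Request:
move_arm(
  rows="0.3 -0.8 3 0 0 0; 0 0 1.5 0 0 0; 0 0 0 0 0 0",
)

```text
time_s: 8.3
ee_pos: [0.5199, -0.0351, 0.2988]
eef_rot: [2.6, -0.154, 1.847]
force: [-4.7, -0.6, -0.3]
grip_width: 0.0236
```

```bash
python3 st.py; python3 - <<'E'
from h import *
w=shot('wrist','w5');s=shot('side','s5')
b=cv2.resize(w['color'][190:250,280:360],None,fx=5,fy=5,interpolation=cv2.INTER_CUBIC)
d=cv2.resize(s['color'][205:265,335:415],None,fx=5,fy=5,interpolation=cv2.INTER_CUBIC)
cv2.imwrite('pics/m5.png',np.hstack([b,d]))
E
```

```text
t 8.3 off [-0.53235011  0.93580479  8.68822518] ax -8.686065543923085
roterr [0.00158881 0.00123108 0.00064158] tiltdeg 0.11516142460528087
F tool [ 0.61935703 -4.20462989 -2.05218302] M tool [1.39849665 0.05614085 0.03335746] q [-0.26486407  0.10036664  1.83478063  0.52191669  0.86125229 -2.34414104] 0.023606292060863683
```

View pics/m5.png

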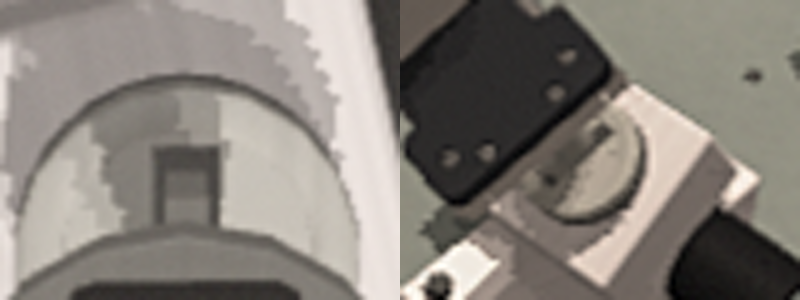

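Request:
move_arm(
  rows="0.3 -0.5 0 0 0 0.06; 0 0 0 0 0 0.08; 0 0 0 0 0 0.08; 0 0 0 0 0 0.08; 0 0 0 0 0 0",
  newtons=60,
)

```text
time_s: 9.02
ee_pos: [0.5195, -0.035, 0.2984]
eef_rot: [2.662, -0.305, 1.571]
force: [1.6, 0.3, -3.4]
grip_width: 0.0239
```

```bash
python3 st.py
```

```text
t 9.025 off [-0.29358319  0.65047743  8.77623317] ax -8.774034443641037
roterr [ 0.00245967  0.00178713 -0.306748  ] tiltdeg 0.17351807438030148
F tool [-0.7203481  -0.14705487  3.66848932] M tool [ 0.23585692 -0.3317179  -0.21592847] q [-0.26454992  0.09929294  1.83677757  0.5218688   0.85927424 -2.03680329] 0.023897542001215556
```

Request:
move_arm(
  rows="0 0 0.2 0 0 0.08; 0 0 0.2 0 0 0.08; 0 0 0.2 0 0 0.08; 0 0 0.2 0 0 0.08; 0 0 0.2 0 0 0.08; 0 0 0 0 0 0",
)

```text
time_s: 9.78
ee_pos: [0.52, -0.0348, 0.2974]
eef_rot: [2.812, -0.462, 1.177]
force: [-0.1, -0.4, -4.2]
grip_width: 0.0237
```

```bash
python3 st.py; python3 - <<'E'
from h import *
w=shot('wrist','w6');s=shot('side','s6')
b=cv2.resize(w['color'][190:250,280:360],None,fx=5,fy=5,interpolation=cv2.INTER_CUBIC)
d=cv2.resize(s['color'][205:265,335:415],None,fx=5,fy=5,interpolation=cv2.INTER_CUBIC)
cv2.imwrite('pics/m6.png',np.hstack([b,d]))
E
```

```text
t 9.775 off [-0.40722656  0.89059137  9.95385153] ax -9.950081239260662
roterr [ 0.0030288   0.00242151 -0.70392021] tiltdeg 0.21762304001424448
F tool [-2.23833678 -1.0393874   3.39344056] M tool [ 0.14950013 -0.59555223 -0.20767315] q [-0.26357308  0.10140916  1.83696556  0.52130349  0.8561738  -1.63930339] 0.02372644974870864
```

View pics/m6.png

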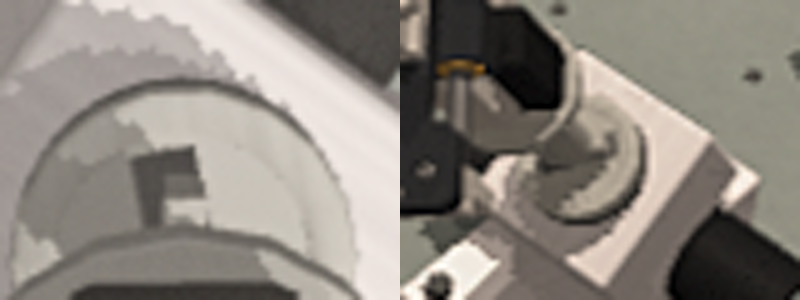

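Request:
move_arm(
  rows="0.2 -0.3 0.2 0.001 0 0.08; 0 0 0.2 0.001 0 0.08; 0 0 0.2 0 0 0.08; 0 0 0.2 0 0 0.08; 0 0 0.2 0 0 0.08; 0 0 0 0 0 0",
)

```text
time_s: 10.62
ee_pos: [0.5205, -0.0347, 0.2964]
eef_rot: [3.029, -0.55, 0.734]
force: [-0.5, -0.8, -4.1]
grip_width: 0.0238
```

```bash
python3 st.py
```

```text
t 10.625 off [-0.39846547  1.15175693 11.09299406] ax -11.088215318821167
roterr [ 0.00294537  0.002827   -1.10028663] tiltdeg 0.22229037119183956
F tool [-2.90245572 -0.09307465  3.00034227] M tool [-0.17958205 -0.6962076  -0.18193034] q [-0.26276016  0.10383522  1.83656696  0.52051182  0.85439205 -1.24249212] 0.023813938643986173
```

Request:
move_arm(
  rows="0.2 -0.4 0.2 0 0 0.07; 0 0 0.2 0 0 0.06; 0 0 0.1 0 0 0.05; 0 0 0.1 0 0 0.05; 0 0 0 0 0 0.02",
)

```text
time_s: 11.25
ee_pos: [0.5207, -0.0345, 0.2957]
eef_rot: [-3.105, -0.558, 0.451]
force: [2.0, -0.2, -5.0]
grip_width: 0.0239
```

```bash
python3 st.py
```

```text
t 11.25 off [-0.34297888  1.31516746 11.74089584] ax -11.734131708832637
roterr [ 0.00389421  0.00364682 -1.34035806] tiltdeg 0.2833090667041118
F tool [-1.14907442  1.24253837  5.09523902] M tool [-0.35722626 -0.55332771 -0.21278896] q [-0.26178086  0.10459264  1.83711798  0.51942674  0.85219103 -1.00136669] 0.023920585048757267
```

Request:
move_arm(
  rows="0.2 -0.4 0 0.002 0.001 0.04; 0 0 0 0 0 0.04; 0 0 0 0 0 0.02",
)

```text
time_s: 11.62
ee_pos: [0.5207, -0.0346, 0.2954]
eef_rot: [-3.042, -0.552, 0.332]
force: [2.5, -1.1, -6.2]
grip_width: 0.024
```

```bash
python3 st.py
```

```text
t 11.625 off [-0.34515013  1.22245315 12.01272977] ax -12.007873881874811
roterr [ 0.00355578  0.00257224 -1.44189678] tiltdeg 0.23022585633115403
F tool [-1.59023045  2.48029979  6.10740641] M tool [-0.68892987 -0.4884387  -0.27516319] q [-0.26222881  0.10514032  1.83745293  0.52104039  0.85219495 -0.90160025] 0.024025095916679347
```

Request:
move_arm(
  rows="0 0 0.3 0 0 0.05; 0 0 0 0 0 0.05; 0 0 0 0 0 0.03",
)

```text
time_s: 12.0
ee_pos: [0.5208, -0.0344, 0.2954]
eef_rot: [-2.964, -0.533, 0.181]
force: [2.0, -0.6, -5.8]
grip_width: 0.0236
```

```bash
python3 st.py
```

```text
t 12.0 off [-0.10339296  1.12619625 12.13202239] ax -12.127469660062834
roterr [ 0.00367086  0.00263705 -1.57258403] tiltdeg 0.23309778994257668
F tool [-1.29703089  1.9569548   5.66006178] M tool [-0.64653716 -0.45141443 -1.28896251] q [-0.26167106  0.10538082  1.8371607   0.52051442  0.85208293 -0.77007489] 0.023648835766581635
```

```bash
python3 - <<'E'
from h import *
w=shot('wrist','w7');s=shot('side','s7')
b=cv2.resize(w['color'][190:250,280:360],None,fx=5,fy=5,interpolation=cv2.INTER_CUBIC)
d=cv2.resize(s['color'][205:265,335:415],None,fx=5,fy=5,interpolation=cv2.INTER_CUBIC)
cv2.imwrite('pics/m7.png',np.hstack([b,d]))
# mouth fwd
E
python3 st.py
```

```text
t 12.1 off [-0.08254825  1.14353987 12.13981211] ax -12.135185144325833
roterr [ 0.00369685  0.002602   -1.57211529] tiltdeg 0.23315720109076277
F tool [-1.11627871  2.4394605   4.94407756] M tool [-0.59396921 -0.51949044 -1.14501752] q [-0.26169639  0.10542583  1.83712639  0.52057007  0.85206078 -0.77060567] 0.023605784128127912
```

View pics/m7.png

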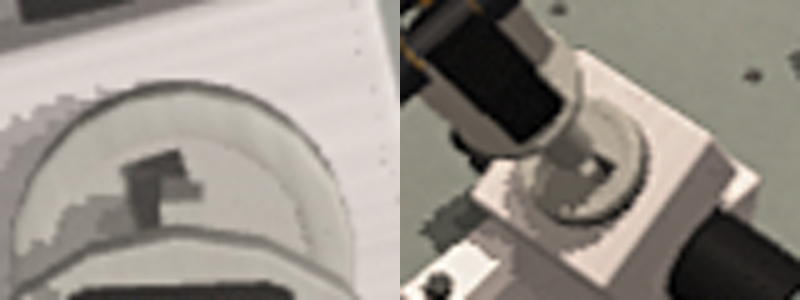

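View pics/w7.png

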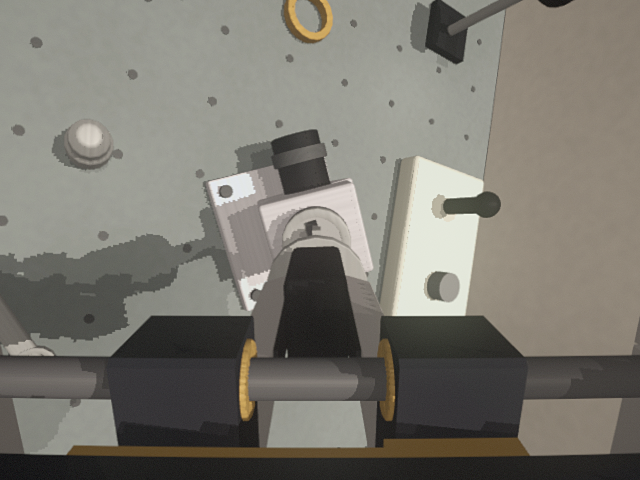

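Request:
move_arm(
  rows="0 -0.4 0.2 0 0 0.06; 0 0 0 0 0 0.06; 0 0 0 0 0 0.03",
)

```text
time_s: 12.48
ee_pos: [0.5211, -0.0345, 0.2956]
eef_rot: [-2.884, -0.502, 0.016]
force: [2.7, -3.2, -7.3]
grip_width: 0.0251
```

```bash
python3 st.py;  python3 - <<'E'
from h import *
w=shot('wrist','w8');s=shot('side','s8')
b=cv2.resize(w['color'][190:250,280:360],None,fx=5,fy=5,interpolation=cv2.INTER_CUBIC)
d=cv2.resize(s['color'][205:265,335:415],None,fx=5,fy=5,interpolation=cv2.INTER_CUBIC)
cv2.imwrite('pics/m8.png',np.hstack([b,d]))
E
```

```text
t 12.475 off [ 0.62869157  1.71361385 12.03865113] ax -12.025948550937368
roterr [ 0.00668157  0.00387634 -1.7195671 ] tiltdeg 0.3900381554603636
F tool [-1.183284    5.0743525   6.58170808] M tool [-1.59433538 -0.20746421 -1.50378805] q [-0.26089575  0.10511643  1.83680739  0.51797998  0.84996662 -0.62052811] 0.02512772105059733
```

View pics/m8.png

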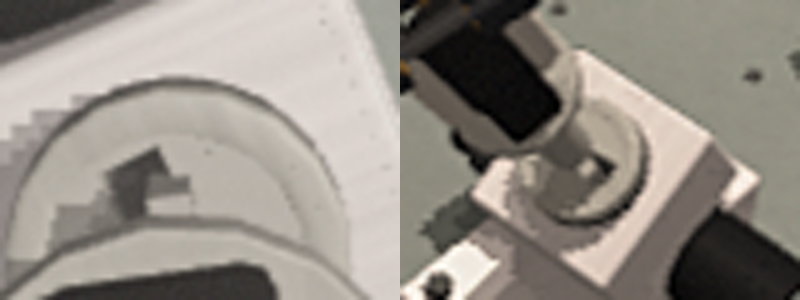

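Request:
move_arm(
  rows="-0.4 -0.4 0 0 0 -0.08; 0 -0.4 0 0 0 -0.1; 0 0 -0.3 0 0 -0.1; 0 0 -0.3 0 0 -0.07; 0 0 0 0 0 0; 0 0 0 0 0 0",
)

```text
time_s: 13.32
ee_pos: [0.52, -0.0335, 0.2962]
eef_rot: [-3.09, -0.559, 0.425]
force: [-0.1, 0.2, -3.4]
grip_width: 0.024
```

```bash
python3 st.py;  python3 - <<'E'
from h import *
w=shot('wrist','w9');s=shot('side','s9')
b=cv2.resize(w['color'][180:300,260:380],None,fx=4,fy=4,interpolation=cv2.INTER_CUBIC)
cv2.imwrite('pics/m9.png',b)
E
```

```text
t 13.325 off [ 0.27349962 -0.30700918 11.30851777] ax -11.308870568964394
roterr [ 3.86498168e-03  5.05306776e-04 -1.36250535e+00] tiltdeg 0.2064532473807616
F tool [-1.85740195 -0.04421609  2.88659114] M tool [-0.07986718 -0.59034585 -0.11638921] q [-0.26085308  0.10227326  1.83898985  0.52270374  0.85248085 -0.98041907] 0.024018813153524235
```

View pics/m9.png

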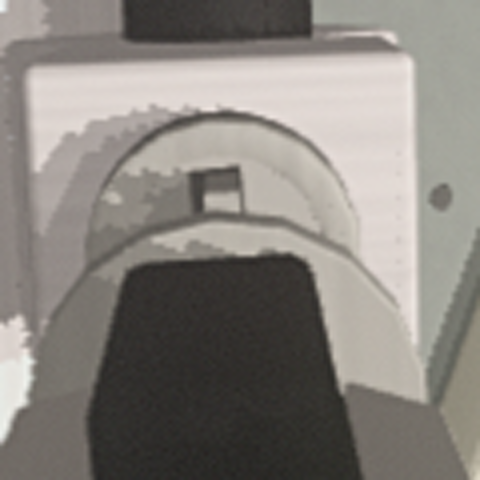

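Request:
move_arm(
  rows="0 0 -5 0 0 -0.02; 0 0 -10 0 0 0; 0 0 -15 0 0 0; 0 0 -15 0 0 0; 0 0 -10 0 0 0; 0 0 0 0 0 0",
)

```text
time_s: 14.18
ee_pos: [0.4927, -0.0494, 0.3475]
eef_rot: [-3.105, -0.562, 0.45]
force: [0.1, 0.1, -2.7]
grip_width: 0.0244
```

```bash
python3 st.py;  python3 - <<'E'
from h import *
w=shot('wrist','w10');s=shot('side','s10');c=shot('scene','c10')
b=cv2.resize(w['color'][180:300,260:380],None,fx=3.3,fy=3.3,interpolation=cv2.INTER_CUBIC)
d=cv2.resize(s['color'][195:275,330:410],None,fx=4.95,fy=4.95,interpolation=cv2.INTER_CUBIC)
cv2.imwrite('pics/m10.png',np.hstack([b,d]))
b=cv2.resize(c['color'][150:270,240:340],None,fx=4,fy=4,interpolation=cv2.INTER_CUBIC)
cv2.imwrite('pics/c10c.png',b)
E
```

```text
t 14.175 off [  1.15988998   0.22190469 -48.89639168] ax 48.90052201315387
roterr [ 6.29674439e-03  3.57246183e-04 -1.34121027e+00] tiltdeg 0.3348751010567958
F tool [-1.3067109  -0.00299362  2.33728612] M tool [-0.06766234 -0.51278548  0.03997262] q [-0.31380433 -0.00367158  1.82669053  0.49643408  0.97804121 -0.98481292] 0.02438147955983984
```

View pics/m10.png

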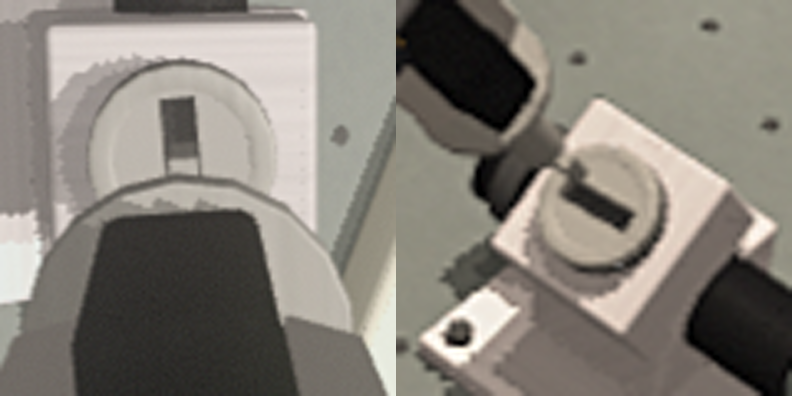

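View pics/c10c.png

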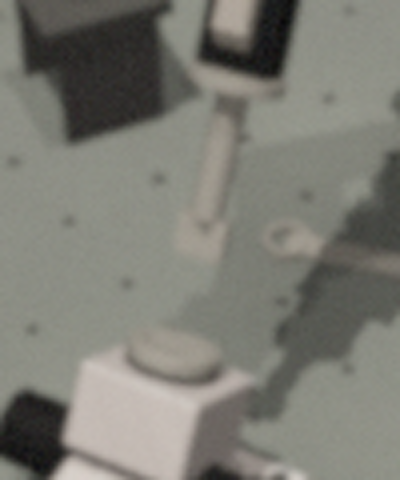

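```bash
python3 - <<'E'
from h import *
w=load('w10');s=load('s10')
M=M0-N*.0036
def pl(S,q):
    o,d=ray(S,q);return o+d*(((M-o)@N)/(d@N))[:,None]
EY=np.cross(N,EX); lev=np.array([-N[1],N[0],0]);lev/=np.linalg.norm(lev)
up=np.cross(lev,N); up*=np.sign(up[2])
def ang(v): return np.arctan2(v@EY,v@EX)
print('EX from upslope',np.arctan2(EX@np.cross(N,up),EX@up))
q=np.array([(160,100),(165,178),(194,95),(201,175)])/3.3+(259.7,179.7);P=pl(w,q)
for a,b in((0,1),(2,3)): v=P[a]-P[b];print('wrist',ang(v),ang(-v))
q=np.array([(567,187),(629,230),(577,181),(635,212)],float);q[:,0]-=396;q=q/4.95+(329.6,194.6);P=pl(s,q)
for a,b in((0,1),(2,3)): v=P[a]-P[b];print('side',ang(v),ang(-v))
# block edge dir in wrist: top edge (50,30)->(315,25), right edge (315,25)->(318,245)
q=np.array([(50,30),(315,25),(47,235),(318,245)])/3.3+(259.7,179.7);P=pl(w,q)
for a,b in((0,1),(0,2),(1,3)): v=P[b]-P[a];print('edge',ang(v),ang(-v))
E
```

```text
EX from upslope -0.29598777005340904
wrist 1.8595099073820816 -1.2820827462077116
wrist 1.8887244213240768 -1.2528682322657165
side 1.8126940749049714 -1.3288985786848218
side 1.9182338829274737 -1.2233587706623197
edge 0.2485542161718435 -2.8930384374179496
edge -1.3799316814328078 1.7616609721569856
edge -1.3041869624367062 1.837405691153087
```

```bash
python3 - <<'E'
from h import *
P1=np.array([.468,-.3075,.385]);R1=R.from_euler('xyz',[np.pi,0,1.578])
plan(P1,R1,12)
E
```

```text
rot 1.2367176844688672 [ 0.28186029 -0.51970203 -1.08624823] dworld [-0.02482077 -0.25848393  0.03887795]
-7.8 18.1 -9.4 0.023 -0.043 -0.091; -9.8 17.1 -9.5 0.023 -0.043 -0.091; -11.7 15.9 -9.4 0.023 -0.043 -0.091; -13.5 14.6 -9.2 0.023 -0.043 -0.091; -15.1 13.1 -8.9 0.023 -0.043 -0.091; -16.6 11.4 -8.5 0.023 -0.043 -0.091; -17.9 9.7 -8.0 0.023 -0.043 -0.091; -19.1 7.8 -7.4 0.023 -0.043 -0.091; -20.0 5.9 -6.7 0.023 -0.043 -0.091; -20.7 3.9 -5.9 0.023 -0.043 -0.091; -21.2 1.9 -5.1 0.023 -0.043 -0.091; -21.5 -0.2 -4.2 0.023 -0.043 -0.091;
```

Request:
move_arm(
  rows="-8 18 -9 0.023 -0.043 -0.09; -10 17 -9.5 0.023 -0.043 -0.09; -12 16 -9.5 0.023 -0.043 -0.09; -13.5 14.5 -9 0.023 -0.043 -0.09; -15 13 -9 0.023 -0.043 -0.09; -16.5 11.5 -8.5 0.023 -0.043 -0.09; -18 9.5 -8 0.023 -0.043 -0.09; -19 8 -7.5 0.023 -0.043 -0.09; -20 6 -6.5 0.023 -0.043 -0.09; -20 4 -6 0.023 -0.043 -0.09; -18 2 -5 0.02 -0.035 -0.08; 0 0 0 0 0 0",
)

```text
time_s: 15.82
ee_pos: [0.4753, -0.2883, 0.3755]
eef_rot: [3.129, -0.047, 1.506]
force: [-0.3, 1.0, -3.0]
grip_width: 0.0241
```

```bash
python3 - <<'E'
from h import *
P1=np.array([.468,-.3075,.385]);R1=R.from_euler('xyz',[np.pi,0,1.578])
plan(P1,R1,2)
E
```

```text
rot 0.08728998006826458 [ 0.01386394 -0.04623751 -0.07272843] dworld [-0.00734398 -0.01924679  0.00954808]
-9.6 -3.0 -5.3 0.007 -0.023 -0.036; -9.6 -3.4 -5.0 0.007 -0.023 -0.036;
```

Request:
move_arm(
  rows="-9.5 -3 -5 0.007 -0.023 -0.036; -9.5 -3.5 -5 0.007 -0.023 -0.036; 0 0 0 0 0 0",
)

```text
time_s: 16.2
ee_pos: [0.4684, -0.3056, 0.383]
eef_rot: [3.142, -0.004, 1.574]
force: [-0.9, 0.2, -2.7]
grip_width: 0.0241
```

```bash
python3 - <<'E'
from h import *
P1=np.array([.468,-.3075,.385]);R1=R.from_euler('xyz',[np.pi,0,1.578])
plan(P1,R1,1)
w=shot('wrist','w11');s=shot('side','s11');c=shot('scene','c11')
b=cv2.resize(w['color'][170:310,250:390],None,fx=2.8,fy=2.8,interpolation=cv2.INTER_CUBIC)
d=cv2.resize(s['color'][335:465,310:410],None,fx=3.02,fy=3.02,interpolation=cv2.INTER_CUBIC)
e=cv2.resize(c['color'][100:200,210:310],None,fx=3.92,fy=3.92,interpolation=cv2.INTER_CUBIC)
H=392
cv2.imwrite('pics/m11.png',np.hstack([cv2.resize(x,(260*1,392)) if 0 else x[:392] for x in (b[:, :],)]))
cv2.imwrite('pics/n11.png',np.hstack([d[:390],e[:390]]))
E
```

```text
rot 0.0057313945059126 [ 6.89710296e-05 -4.22872010e-03 -3.86808121e-03] dworld [-0.00041558 -0.0019297   0.00197743]
-1.9 -0.4 -2.0 0.0 -0.004 -0.004;
```

View pics/m11.png

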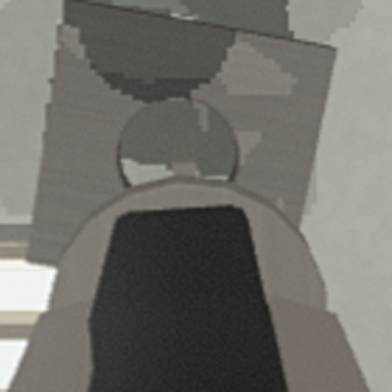

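View pics/n11.png

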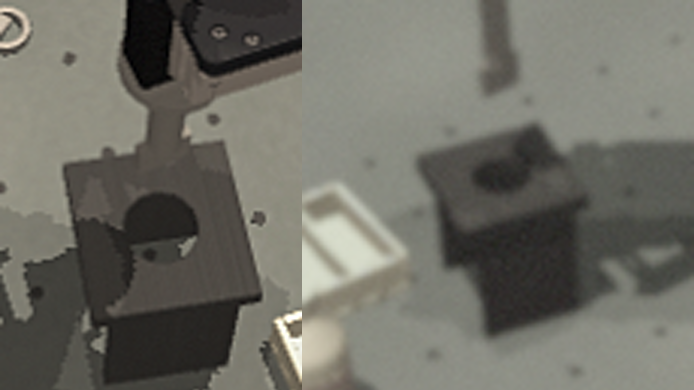

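```bash
python3 - <<'E'
from h import *
p,r,o=tcp();z=r.as_matrix()[:,2];c=load('c11');s=load('s11');w=load('w11')
for n,S in(('scene',c),('side',s),('wrist',w)): print(n,'tip',proj(S,p+L*z),'z=60',proj(S,p+(L-.06)*z),'collar',proj(S,p+(L-.095)*z),'hole',proj(S,[.4685,-.3075,.1]))
# hole centre from side: 
q=np.array([(160,229)])/3.02+(309.7,334.7);print(onz(s,q,.1))
q=np.array([(198,175)])/3.92+(209.7,99.7);print(onz(c,q,.1))
q=np.array([(178,152)])/2.8+(249.7,169.7);print('wrist hole circ',onz(w,q,.1))
E
```

```text
scene tip [[259.93484523 121.68580374]] z=60 [[258.27939123 101.31419952]] collar [[257.26665472  88.82582599]] hole [[260.97561292 143.01673352]]
side tip [[364.65015508 388.64093647]] z=60 [[367.02575565 369.14364578]] collar [[368.53277651 356.73176839]] hole [[363.08506745 410.45984737]]
wrist tip [[317.20583541 240.01061151]] z=60 [[317.17567583 261.51953021]] collar [[317.15030207 279.57157552]] hole [[313.6260004  223.87120289]]
[[ 0.46784349 -0.30739501  0.1       ]]
[[ 0.47314091 -0.30386571  0.1       ]]
wrist hole circ [[ 0.46860911 -0.30783033  0.1       ]]
```

Request:
move_arm(
  rows="-2 0 0 0 -0.004 -0.004; 0 0 20 0 0 0; 0 0 30 0 0 0; 0 0 30 0 0 0; 0 0 20 0 0 0; 0 0 0 0 0 0",
)

```text
time_s: 17.1
ee_pos: [0.469, -0.3063, 0.2797]
eef_rot: [3.141, -0.001, 1.577]
force: [0.6, 0.0, -2.3]
grip_width: 0.0245
```

Request:
move_arm(
  rows="-1 0 20 0 0 0; -0.5 0 20 0 0 0; 0 0 10 0 0 0; 0 0 2 0 0 0; 0 0 0 0 0 0",
)

```text
time_s: 17.73
ee_pos: [0.4707, -0.3084, 0.2314]
eef_rot: [3.135, 0.002, 1.577]
force: [-0.9, -1.2, -2.7]
grip_width: 0.0243
```

Request:
move_arm(
  rows="0 -1.5 5 0.005 0 0; 0 -0.5 4 0 0 0; 0 0 1 0 0 0; 0 0 0 0 0 0",
)

```text
time_s: 18.23
ee_pos: [0.4688, -0.3086, 0.2219]
eef_rot: [3.139, 0.003, 1.577]
force: [-0.0, -0.6, -2.3]
grip_width: 0.0246
```

Request:
move_arm(
  rows="0 0 1.5 0.001 0.002 0; 0 0 1 0 0 0; 0 0 0.5 0 0 0; 0 0 0 0 0 0",
)

```text
time_s: 18.73
ee_pos: [0.4689, -0.3087, 0.2189]
eef_rot: [3.14, 0.001, 1.577]
force: [0.2, 0.3, -2.0]
grip_width: 0.0244
```

Request:
move_arm(
  rows="0 0 0.7 0.001 0.001 0; 0 0 0.7 0 0 0; 0 0 0 0 0 0",
)

```text
time_s: 19.1
ee_pos: [0.469, -0.3088, 0.2189]
eef_rot: [3.14, 0.001, 1.577]
force: [0.5, 0.1, -2.7]
grip_width: 0.0244
```

Request:
move_arm(
  rows="0 0 1.5 0 0 0; 0 0 1.5 0 0 0; 0 0 0 0 0 0",
)

```text
time_s: 19.48
ee_pos: [0.4691, -0.3089, 0.219]
eef_rot: [3.138, 0.002, 1.577]
force: [0.1, -0.0, -2.1]
grip_width: 0.0244
```

```bash
python3 - <<'E'
from h import *
print(tcp()[2])
s=shot('side','s12');c=shot('scene','c12')
d=cv2.resize(s['color'][325:465,310:410],None,fx=4,fy=4,interpolation=cv2.INTER_CUBIC)
e=cv2.resize(c['color'][90:200,210:310],None,fx=4,fy=4,interpolation=cv2.INTER_CUBIC)
cv2.imwrite('pics/n12.png',np.hstack([d[:440],e]))
E
```

```text
{'time_s': 19.475, 'qpos': array([-6.47596073e-01,  4.05008342e-01,  1.58274474e+00,  3.01190473e-04,
        1.14972437e+00, -2.22423088e+00]), 'joint_vel': array([ 0.00052457, -0.00462331, -0.0032052 , -0.00142252,  0.00875878,
       -0.00070298]), 'tau': array([ 4.30149012e-03, -5.89040565e+01, -3.42300546e+01, -5.54284954e-02,
        1.72120566e-01, -5.95409714e-03]), 'ee_pos': array([ 0.46909311, -0.30887943,  0.21902393]), 'eef_rot': array([3.13815778e+00, 2.28302543e-03, 1.57650834e+00]), 'force': array([ 0.09031937, -0.03757212, -2.12916521]), 'moment': array([ 0.16548466, -0.0738859 ,  0.02956635]), 'grip_width': 0.02435995377043222}
```

View pics/n12.png

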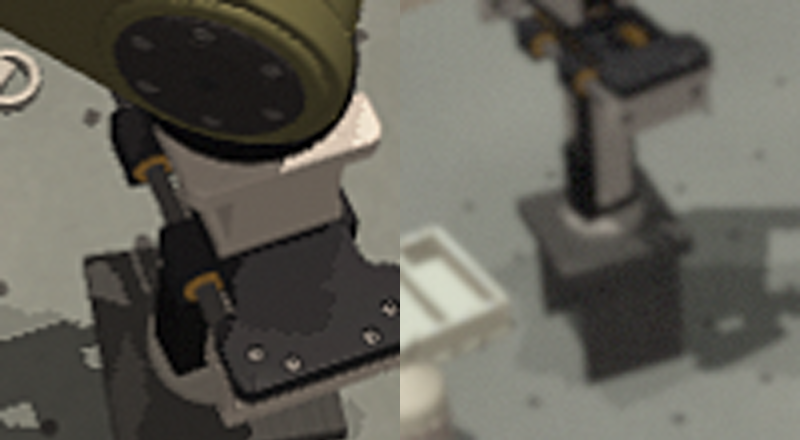

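Request:
move_arm(
  rows="0 0 2.5 0 0 0",
)

```text
time_s: 19.7
ee_pos: [0.4693, -0.309, 0.2186]
eef_rot: [3.137, 0.003, 1.577]
force: [-8.6, 12.7, 39.2]
grip_width: 0.0241
```

Request:
move_arm(
  rows="0 0 2.5 0 0 0",
)

```text
time_s: 19.82
ee_pos: [0.4695, -0.3089, 0.2187]
eef_rot: [3.136, 0.003, 1.577]
force: [-13.9, 9.6, 30.5]
grip_width: 0.0243
```

Request:
move_arm(
  rows="0 0 -0.3 0.004 0.003 0; 0 0 0 0 0 0",
)

```text
time_s: 20.08
ee_pos: [0.4695, -0.3088, 0.219]
eef_rot: [3.14, 0.0, 1.577]
force: [-0.7, -0.2, -2.6]
grip_width: 0.0237
```

Request:
move_arm(
  rows="0 0 0 0 0 0; 0 0 0 0 0 0; 0 0 0 0 0 0; 0 0 0 0 0 0; 0 0 0 0 0 0; 0 0 0 0 0 0",
  grip=0.6,
)

```text
time_s: 20.82
ee_pos: [0.4697, -0.309, 0.2186]
eef_rot: [3.14, 0.001, 1.577]
force: [-0.1, 0.9, -0.7]
grip_width: 0.0749
```

Request:
move_arm(
  rows="0 0 -15 0 0 0; 0 0 -30 0 0 0; 0 0 -40 0 0 0; 0 0 -30 0 0 0; 0 0 0 0 0 0",
)

```text
time_s: 21.45
ee_pos: [0.4692, -0.3088, 0.3414]
eef_rot: [3.138, 0.002, 1.577]
force: [-0.5, 0.1, 0.1]
grip_width: 0.0752
```

```bash
python3 - <<'E'
from h import *
print(tcp()[2]['time_s'],tcp()[0],tcp()[2]['force'])
w=shot('wrist','w13');s=shot('side','s13');c=shot('scene','c13')
e=cv2.resize(c['color'][90:200,210:310],None,fx=4,fy=4,interpolation=cv2.INTER_CUBIC);cv2.imwrite('pics/e13.png',e)
z=w['z'];v,u=np.mgrid[180:340,280:380];P=pts(w,np.c_[u.ravel(),v.ravel()])
t=P[(P[:,2]>.155)&(P[:,2]<.172)];print(len(t),t.mean(0),np.median(t[:,2]),cv2.minAreaRect((t[:,:2]*1000).astype(np.float32)))
k=P[(P[:,2]>.1045)&(P[:,2]<.114)];print('collar',len(k),k.mean(0),np.percentile(k[:,2],[10,50,90]))
E
```

```text
21.45 [ 0.46922808 -0.30877732  0.34141672] [-0.50691491  0.09155697  0.08117913]
2201 [ 0.46799743 -0.30931415  0.16201818] 0.16218122763617548 ((469.4175720214844, -309.2643737792969), (44.480979919433594, 24.001232147216797), 4.403012275695801)
collar 1220 [ 0.46534047 -0.30829534  0.10737363] [0.10634396 0.10732495 0.10830615]
```

View pics/w13.png

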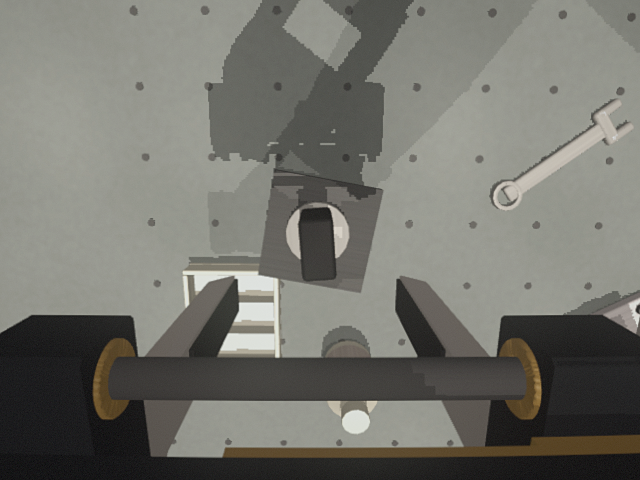

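View pics/s13.png

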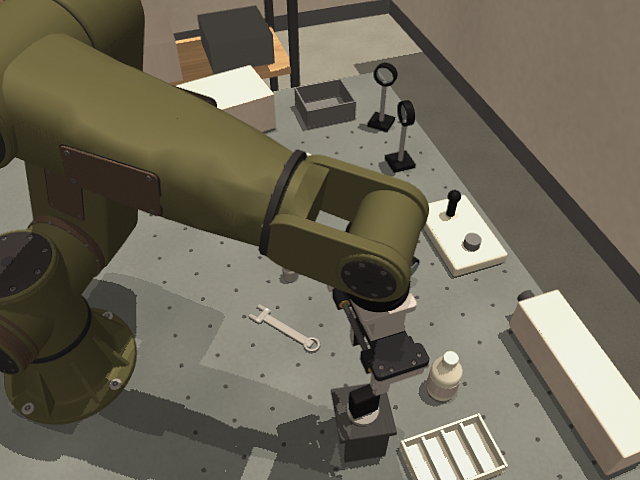

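View pics/e13.png

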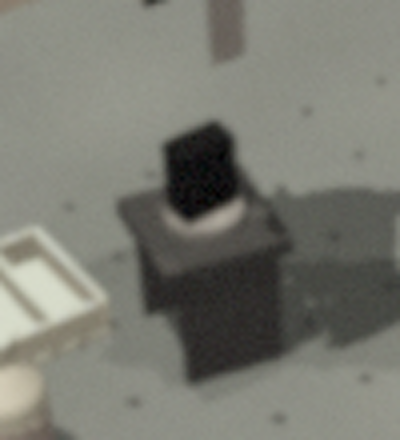

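Request:
move_arm(
  rows="45 0 0 0 0 0; 50 5 0 0 0 0; 50 5 0 0 0 0; 50 5 0 0 0 0; 50 5 0 0 0 0; 30 5 0 0 0 0; 0 0 0 0 0 0",
)

```text
time_s: 22.48
ee_pos: [0.4908, -0.025, 0.3296]
eef_rot: [-3.127, -0.006, 1.575]
force: [0.3, -0.7, 0.3]
grip_width: 0.0752
```

```bash
python3 - <<'E'
from h import *
print(tcp()[2]['time_s'],tcp()[0],tcp()[2]['force'])
w=shot('wrist','w14');shot('side','s14')
E
```

```text
22.475 [ 0.49075014 -0.02503349  0.32963564] [ 0.32770419 -0.65495071  0.2797288 ]
```

View pics/w14.png

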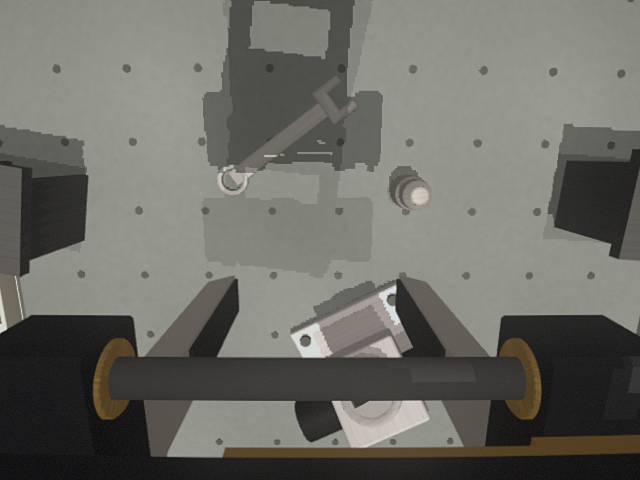

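View pics/s14.png

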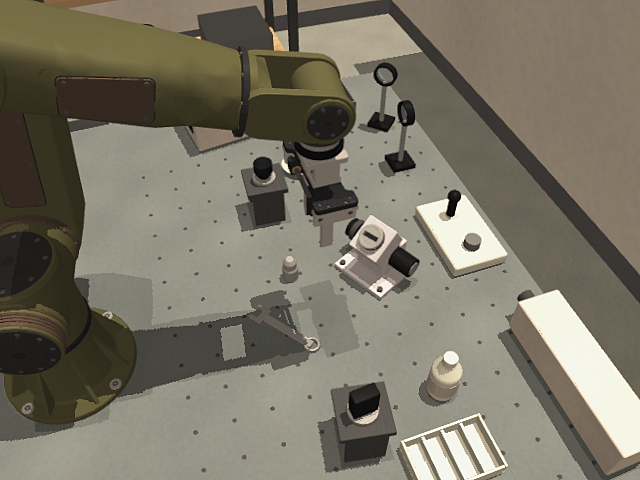

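```bash
python3 - <<'E'
from h import *
EY=np.cross(N,EX);lev=np.array([-N[1],N[0],0]);up=np.cross(lev,N);up*=np.sign(up[2])
s0=load('side0')
for n,dz in(('side0',0),('s14',.0038)):
    S=load(n); M=M0-N*dz; g=cv2.resize(cv2.cvtColor(S['color'],cv2.COLOR_BGR2GRAY),None,fx=4,fy=4,interpolation=cv2.INTER_CUBIC)
    c=proj(S,M)[0]; m=np.zeros_like(g); cv2.circle(m,tuple(int(x*4) for x in c),int(4*9.5),1,-1)
    t=np.percentile(g[m>0],90); b=((g<t-38)&(m>0)).astype(np.uint8)
    k,l,st,_=cv2.connectedComponentsWithStats(b); i=1+np.argmax(st[1:,4]); v,u=np.nonzero(l==i)
    o,d=ray(S,np.c_[u,v]/4-.375); P=o+d*(((M-o)@N)/(d@N))[:,None]; q=np.c_[(P-M)@EX,(P-M)@EY]*1000
    ev,V=np.linalg.eigh(np.cov(q.T)); a=np.arctan2(V[1,1],V[0,1]); 
    print(n,len(u),'ctr',q.mean(0),'len/wid',np.sqrt(12*ev[::-1]),'angle mod pi',a,a-np.pi)
    cv2.imwrite('pics/b_'+n+'.png',(l==i)[880:1000,1420:1560].astype(np.uint8)*255)
E
```

```text
side0 1388 ctr [-1.40971956  2.32592486] len/wid [34.45147843 10.80405229] angle mod pi 3.1244019703771806 -0.017190683212612523
s14 1346 ctr [-1.95913215  2.23723817] len/wid [33.89109301 10.49549773] angle mod pi 1.8895900871126754 -1.2520025664771177
```

```bash
python3 -c "
from h import *
print(ctrl.hand_in())"
```

```text
the job is handed in; nothing more can be done
None
```

I took the paddle-handled driver from the right-hand stand, seated its blade in the screw's slot, turned the screw clockwise to its stop, and put the driver back in its stand. I handed in at about 22.5 s, with the gripper open and touching nothing.

- **Blade fit:** measured tilt from the screw axis was about 0.1° before turning and at most 0.4° during it.
- **Screw home:** the slot turned 1.24 rad by the side-camera fit (1.25–1.28 from a wrist view). At the stop the torque rose from about 0.25 to 1.5 N m and the head no longer moved. I have no direct reading of the joint. If the slot started in line with the slope, it began near 0.3 rad and ended near 1.55, which matches the 1.5 stop within measuring error.
- **Driver back:** the collar met the plate (a brief push of about 40 N total at the wrist). It stands upright about 2 mm from where it started, turned by about 0.05 rad.
- **What went less cleanly:** on the last push against the stop the handle twisted slightly in the pads, then mostly squared up when I turned back. My first seating-force reading looked unloaded, so I pressed once more to confirm contact.
- **Everything else:** I touched nothing else, and no other item looks moved in the last pictures.

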